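# Slide the yoke off the gearbox output shaft and lay it in the V-blocks

### The arm

A 7-joint arm with a two-finger parallel gripper is mounted at the origin on the work surface. World frame = base frame: x ahead of the robot, y to its left, z up, the work surface at z = 0. Lengths are in mm, angles in rad, forces in N, time in s.
With the tool pointing down it reaches from about 425 to 800 mm from the base axis. Payload 8.3 kg.
Tool frame: the origin (TCP) lies midway between the tips of the shut fingers; the grasp point (between the pads) lies 19 mm behind it; z points along the fingers, y is the direction in which the jaws open and shut (so a half turn about z gives the same grasp; the last joint's range is limited). The gripper opens to 85 mm and grips with 20 to 120 N. Pads are 22 mm wide; open, the fingers measure 114 mm over their backs; the gripper's body (76 mm by 85 mm) begins 54 mm behind the grasp point. The pads swing forward as they close: fully open they stand 13 mm farther back than shut.
Start: joints at [1.092, 0.383, 0.016, 1.37, -0.006, 1.388, -0.046], TCP at [252.486, -571.71, 205.079] pointing down, gripper open.
Joint ranges: [-2.95, 2.95], [-0.25, 2.06], [-1.52, 1.56], [0.18, 2.33], [-1.44, 4.58], [0.02, 2.06], [-3.01, 3.01]. Speed limits (rad/s): [2.39, 2.39, 3.01, 3.01, 3.14, 3.14, 3.14].

### API

Orientations are given as a unit quaternion [w, x, y, z].
In Python, from rig import telemetry, vision, order gives the robot as it stands. The module is installed in compiled form; this text tells all that it offers.
- The arm moves only by the tool drive_tool, never from a script. Its argument "targets" is one flat list of numbers, 7 for each row, row after row: the shift along the tool's x, y, z in mm, then the turn, a rotation vector about the tool's x, y, z in rad, then the closure, from -1 (fully open) to 1 (shut). In form: [x, y, z, ax, ay, az, hand, x, y, z, ax, ay, az, hand, ...]. A call has 1 to 5 rows; each row shifts and turns the commanded pose from where the row before left it, along the tool's axes as they then stand; what a row does not reach is not made up. A row lasts 1/10 s, in which the tool goes at most 50 mm and 8.59 degrees, less where a joint would pass 70% of its speed; a pose out of reach is approached as far as the arm can. A call is refused whole if a number of a shift passes 50 or a number of a turn 0.15, either way. A call with a gripper value outside its range is refused whole. The fingers move at their own pace and stop on an object; the grip force is fixed at half the most. Time passes only in rows, so rows that do not move let the fingers close. It gives the time, the measured TCP pose, the force and the opening at its end, in the units of the state.
- telemetry.sense(): the state, without advancing time (a new reading comes with each control period).
- vision.camera(name): name is "scene" or "top" or "wrist"; returns the picture (400x640x3 uint8, red, green, blue); there is no depth.
- vision.get_calibration(name): a dict with "K" (3x3 intrinsics, pixels), "world_from_camera" (4x4, takes a point from camera to world coordinates); the wrist camera has in their place "tool_from_camera" (4x4, takes a point from camera to tool coordinates, whose origin is the TCP and whose axes are the flange's). Camera axes: x right, y up, looking along -z (the intrinsics and any distortion apply to the point x, -y, -z); pixel columns grow to the right and rows downward; lengths in mm; the calibration is good to about 2 mm. The wrist camera is an equidistant fisheye: a pixel r from the principal point sees the ray r / f radians off the axis. A picture is of the moment at which its call begins: read the wrist's pose just before it. get_calibration takes no time and is no camera call.
- order.sign_off(): hands the job in, once; it reports no verdict.
The state is a dict: "clock": time; "joint_positions": joint angles; "qd": joint speeds; "joint_torque": joint torques, N m; "eef_pos": TCP position; "tcp_rot": TCP orientation; "wrist_force": force on the tool from outside, world axes, zero at the start; "torque": the same for the moment, N m; "opening": opening from 0.0 (shut) to 1.0 (fully open).
Only numpy, scipy, OpenCV 4.12 (cv2) and the standard library are available. Lean on these libraries where they do the work, as an engineer would, in place of code of your own. Each camera call takes 0.05 s, during which the arm holds its last target.

### The job

Slide the slip yoke straight off the gearbox's splined output shaft without forcing it, then lay it down gently in the pair of V-blocks on the granite plate for checking, its barrel seated in both blocks and centred along them, and let go of it. Leave the other things on the bench where they are.

Things in the scene. Friction and masses are not known exactly. Their poses are not given: they have to be found in the camera images.
- yoke: slip yoke on the shaft, 0.38 to 0.63 kg, 198 mm long: bright barrel, 46 mm diameter, 136 mm long, 33 mm bore open at one end; silver fork at the other. Origin: on the axis, mid barrel. y axis along the barrel: open end at +68 mm, fork from -68 mm (54 mm collar, then two lugs 76 x 35 mm) to -130 mm; mass centre near y = -37 mm. Starts level, y along the gearbox's y
- barrel_open_end (a point): centre of the barrel's open end, on the yoke's axis, 68 mm to +y of the yoke's origin. The bore reaches 148 mm deep from here to the floor of the fork. On the shaft the yoke hangs with its axis about 2.5 mm below the shaft's axis (157.5 mm above the bench)
- gearbox: grey cast gearbox on a blue fixture, fixed. Origin on the bench under the output shaft, which is splined steel, 28 mm in diameter, level along the gearbox's y axis, 160 mm above the bench. It stands free from the black seal (y = 75 mm) to its open end (y = -60 mm)
- shaft_root (a point): centre of the shaft where it enters the black seal (y = 75 mm). The housing behind it is 76 mm in diameter, growing to 116 mm at gearbox y = 290 mm; a shifter turret at y = 215 mm reaches 275 mm above the bench
- shaft_tip (a point): centre of the shaft's free end face (hidden inside the yoke at the start); the shaft runs from here to the gearbox's +y, so the yoke comes off to -y: it must slide about 120 to 130 mm
- vplate: black granite plate 200 x 300 x 50 mm (x, y, z), fixed, with two steel V-blocks. Origin: on the bench under the middle of the pair. Each block is 76 mm wide (x), 24 mm long (y), top 98 mm above the bench, centred 47 mm to either side in y: the gap between them is 70 mm. The 90 degree V runs along y, its vertex 70 mm above the bench, 56 mm wide at the top
- v_seat (a point): where the middle of the yoke's barrel axis lies when it is seated and centred: midway between the blocks, 102.5 mm above the bench. Its y axis is the direction of the V; the fork may point either way
- dial (a point): top of the post of a dial indicator on a red magnetic base, fixed in the plate's +x, -y corner, 76 mm to +x and 128 mm to -y of the plate's origin; it stands 200 mm above the bench; its dial hangs outward, away from the blocks
- caliper: bystander: digital caliper lying on the granite plate, 200 x 46 x 8 mm, to -x of the V-blocks. Origin under the middle of its beam
- synchro: bystander: brass synchro ring, 72 mm in diameter, 12 mm high, lying on the bench. Origin: centre of its underside
- gear: bystander: steel gear lying flat on the bench, 88 mm in diameter, 34 mm high. Origin: centre of its underside
- wrench: bystander: wrench 180 mm long lying on the bench
- tumbler: bystander: white lidded drinking tumbler, 84 mm in diameter, 142 mm high. Origin: centre of its underside
- pencil: bystander: green pencil lying on the clipboard, 175 mm long
- tin: bystander: short red tin, 76 mm in diameter, 55 mm high, standing on the bench. Origin: centre of its underside

How it is judged:
By the outcome, as a careful person would: the job done as asked, in the order asked, and still so for the second after the job is handed in, with the robot touching nothing.
It also fails if it takes over 42 s, if anything falls off the work surface, if the arm or the gripper's body presses on something with over 40 N, if the wrist force passes 120 N, or if a joint passes its speed limit or range.

## Working session

There is one attempt and no reset: what is moved stays moved. The work goes in short steps, Python scripts to look and compute and a tool call to move; the robot and the scene stay as the last step left them, time stands still between calls to the robot, and variables do not carry over. Pictures are saved under pics/ and viewed, and the job is handed in when it is done.

Besides the shell and the picture viewer there is one more tool, called after ">>>" as name(argument=value, ...) on one line, values as JSON. drive_tool: Moves the arm, as the interface text tells. Its arguments: {"type":"object","properties":{"targets":{"type":"array","items":{"type":"number"}}},"required":["targets"]}

```bash
mkdir -p pics; python3 - <<'E'
from rig import telemetry, vision
import cv2
s=telemetry.sense()
print({k:s[k] for k in ('clock','eef_pos','tcp_rot','opening','wrist_force')})
for n in ('scene','top','wrist'):
    s=telemetry.sense()
    im=vision.camera(n); cv2.imwrite(f'pics/{n}0.png',im[:,:,::-1])
    print(n,vision.get_calibration(n))
E
```

```text
{'clock': 0.0, 'eef_pos': array([ 252.24978566, -571.20962062,  204.07398489]), 'tcp_rot': array([-9.59996209e-04,  9.78457410e-01,  2.06446418e-01, -2.28595825e-04]), 'opening': 0.9965684621218628, 'wrist_force': array([-0.0496342 ,  0.06039734,  1.048557  ])}
scene {'K': array([[395.60690622,   0.        , 317.25429113],
       [  0.        , 395.60690622, 201.05942549],
       [  0.        ,   0.        ,   1.        ]]), 'world_from_camera': array([[ 2.03427331e-01, -8.40902486e-01,  5.01498085e-01,
         1.04316275e+03],
       [ 9.79052226e-01,  1.79211198e-01, -9.66441176e-02,
        -1.88256663e+02],
       [-8.60579357e-03,  5.10652871e-01,  8.59743907e-01,
         8.96053908e+02],
       [ 0.00000000e+00,  0.00000000e+00,  0.00000000e+00,
         1.00000000e+00]])}
top {'K': array([[484.07110224,   0.        , 310.03575915],
       [  0.        , 484.07110224, 201.79652852],
       [  0.        ,   0.        ,   1.        ]]), 'world_from_camera': array([[ 1.44509350e-02,  9.94624736e-01, -1.02531975e-01,
         4.65295137e+02],
       [-9.99849952e-01,  1.33944981e-02, -1.09845491e-02,
        -9.49980613e+01],
       [-9.55213988e-03,  1.02675327e-01,  9.94669057e-01,
         1.42831950e+03],
       [ 0.00000000e+00,  0.00000000e+00,  0.00000000e+00,
         1.00000000e+00]])}
wrist {'K': array([[309.70691629,   0.        , 320.31463467],
       [  0.        , 309.70691629, 199.44868374],
       [  0.        ,   0.        ,   1.        ]]), 'tool_from_camera': array([[-9.22537702e-04,  9.49325639e-01,  3.14292824e-01,
         8.04736860e+01],
       [ 9.99999563e-01,  9.23589455e-04,  1.45565365e-04,
        -4.59489099e-01],
       [-1.52088605e-04,  3.14292821e-01, -9.49326076e-01,
        -1.66566888e+02],
       [ 0.00000000e+00,  0.00000000e+00,  0.00000000e+00,
         1.00000000e+00]])}
```

View pics/scene0.png

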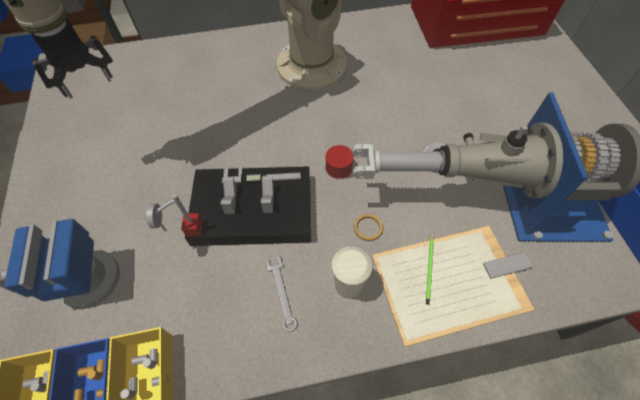

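View pics/top0.png

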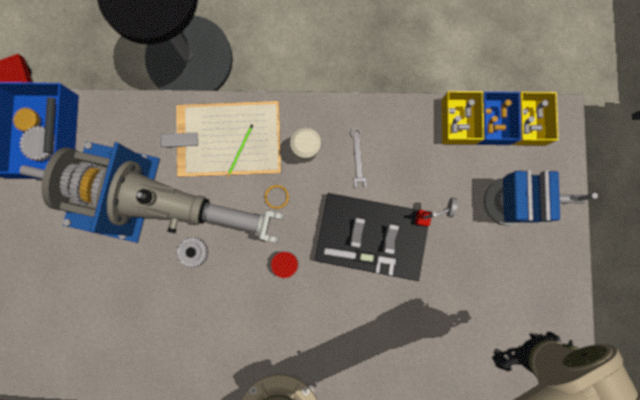

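View pics/wrist0.png

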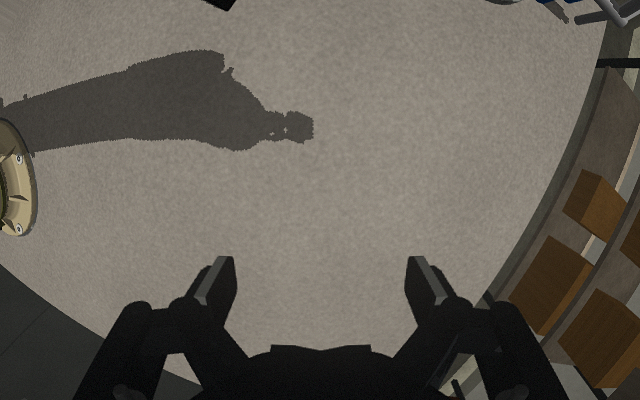

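The scene picture shows the yoke's barrel at about (380–440,160) with its fork at (363,160) and the red tin next to the fork. The plate with the V-blocks is at (230–270,190). In the top view, the barrel runs (203,212) to (255,226), the fork is at (268,226), the V-blocks are at (358,233) and (391,239), and the dial is at (424,217). Next I'll zoom in.

```bash
cat > h.py <<'E'
import numpy as np,cv2
from rig import telemetry,vision
from scipy.spatial.transform import Rotation as R
def ray(n,u,v,cal=None,T=None):
    c=cal or vision.get_calibration(n);K=c['K']
    x=(u-K[0,2])/K[0,0];y=(v-K[1,2])/K[1,1]
    if n=='wrist':
        r=np.hypot(x,y);s=np.sin(r)/max(r,1e-9);d=np.array([x*s,-y*s,-np.cos(r)]);M=T@c['tool_from_camera']
    else: d=np.array([x,-y,-1.]);M=c['world_from_camera']
    d=M[:3,:3]@d;return M[:3,3],d/np.linalg.norm(d)
def plane(n,u,v,z,T=None):
    o,d=ray(n,u,v,T=T);return o+d*(z-o[2])/d[2]
def tool(s):
    T=np.eye(4);q=s['tcp_rot'];T[:3,:3]=R.from_quat([q[1],q[2],q[3],q[0]]).as_matrix();T[:3,3]=s['eef_pos'];return T
def proj(n,p,T=None):
    c=vision.get_calibration(n);K=c['K'];M=c['world_from_camera'] if n!='wrist' else T@c['tool_from_camera']
    q=np.linalg.inv(M)@np.append(p,1);x,y,z=q[0],-q[1],-q[2]
    if n=='wrist':
        r=np.hypot(x,y);a=np.arctan2(r,z);return K[0,2]+K[0,0]*a*x/r,K[1,2]+K[1,1]*a*y/r
    return K[0,2]+K[0,0]*x/z,K[1,2]+K[1,1]*y/z
E
python3 - <<'E'
import cv2
t=cv2.imread('pics/top0.png');s=cv2.imread('pics/scene0.png')
cv2.imwrite('pics/c1.png',cv2.resize(t[180:280,190:320],None,fx=6,fy=6,interpolation=cv2.INTER_CUBIC))
cv2.imwrite('pics/c2.png',cv2.resize(t[185:285,310:440],None,fx=6,fy=6,interpolation=cv2.INTER_CUBIC))
cv2.imwrite('pics/c3.png',cv2.resize(s[120:220,320:450],None,fx=6,fy=6,interpolation=cv2.INTER_CUBIC))
cv2.imwrite('pics/c4.png',cv2.resize(s[150:250,185:315],None,fx=6,fy=6,interpolation=cv2.INTER_CUBIC))
E
```

```text
(no output)
```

View pics/c1.png

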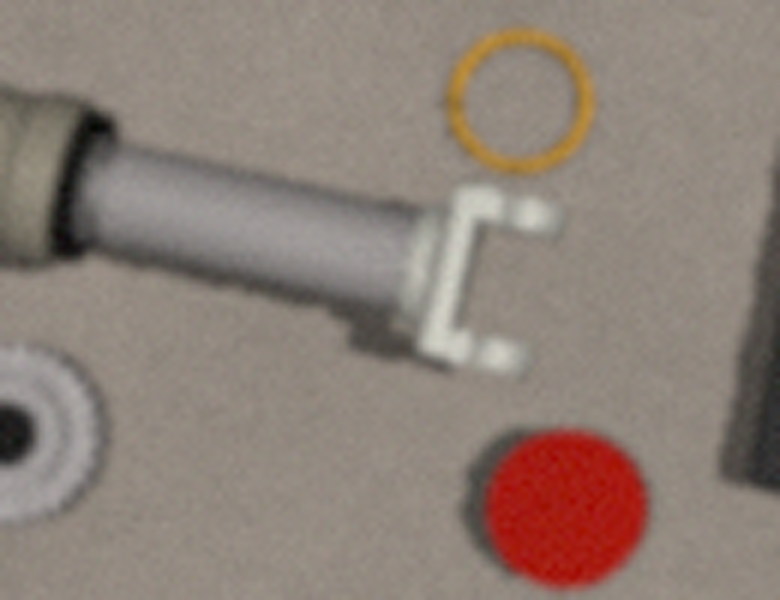

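View pics/c2.png

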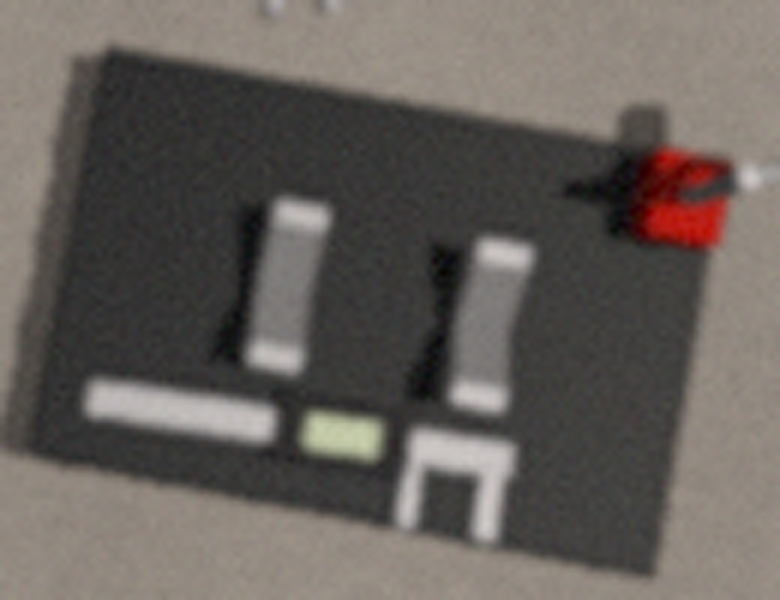

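View pics/c3.png

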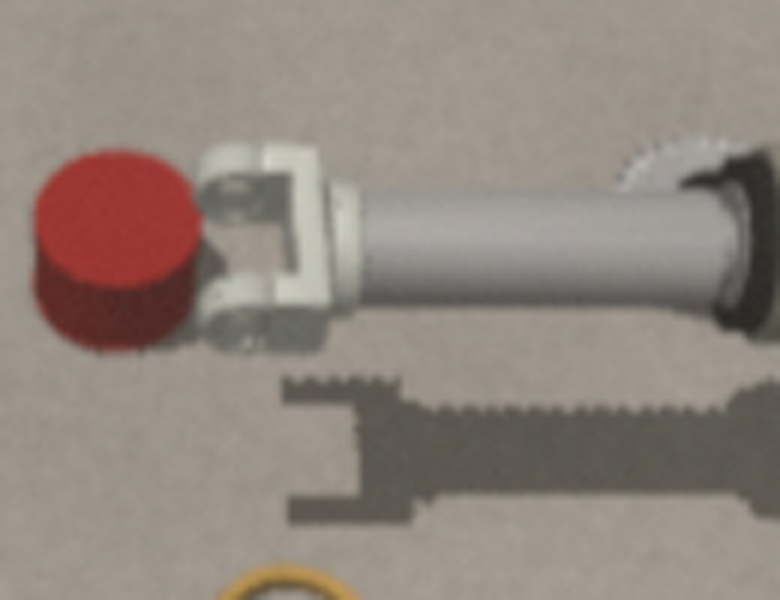

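View pics/c4.png

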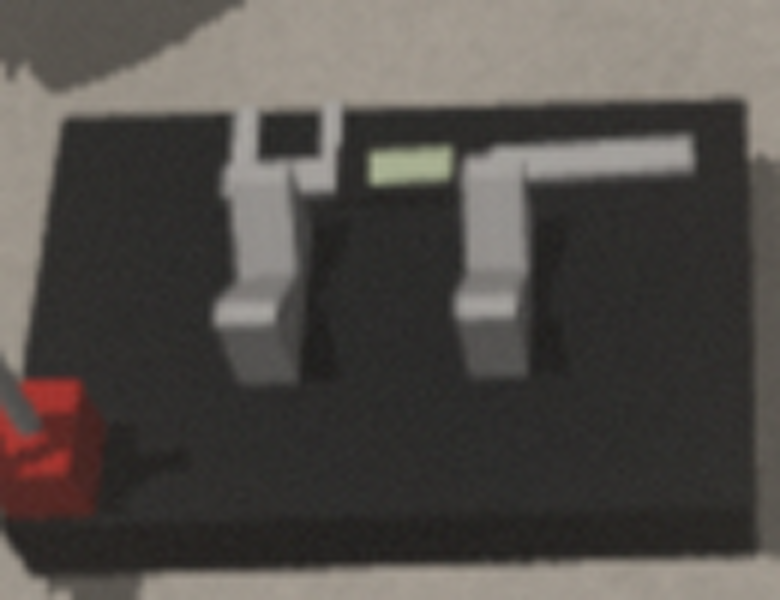

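```bash
python3 - <<'E'
from h import *
f=lambda x,y,ox,oy:((x+.5)/6-.5+ox,(y+.5)/6-.5+oy)
def P(l,z,n='top',ox=190,oy=180):
    r=np.array([plane(n,*f(x,y,ox,oy),z) for x,y in l]);print(z,r.round(1)[:,:2].tolist());return r
print('top yoke')
P([(115,145),(97,250),(420,205),(402,305)],157.5)   # barrel edges
P([(557,215),(520,360),(470,188),(425,352)],175)
print('scene yoke')
P([(365,190),(365,302),(725,190),(715,302)],157.5,'scene',320,120)
P([(325,148),(325,305)],175,'scene',320,120)
print('plate')
r=P([(108,47),(655,575),(35,455)],50,'top',310,185);
r=P([(275,200),(330,205),(303,373),(247,368)],98,'top',310,185);print(r.mean(0))
r=P([(482,237),(535,243),(507,413),(450,405)],98,'top',310,185);print(r.mean(0))
r=P([(212,322),(275,328),(295,288)],98,'scene',185,150)
r=P([(455,318),(517,316),(530,283)],98,'scene',185,150)
P([(62,120),(743,100)],50,'scene',185,150)
print('tin');P([(566,508)],55); P([(118,218)],55,'scene',320,120)
E
```

```text
top yoke
157.5 [[587.5, 186.7], [541.1, 193.0], [562.8, 51.5], [518.9, 58.3]]
175 [[558.0, -10.0], [495.2, 4.7], [569.2, 28.0], [498.0, 45.8]]
scene yoke
157.5 [[510.3, 67.1], [561.6, 52.0], [539.7, 204.1], [589.3, 181.3]]
175 [[500.1, 51.8], [571.3, 31.5]]
plate
50 [[635.1, -129.7], [389.5, -388.4], [441.0, -97.4]]
98 [[559.5, -205.8], [557.6, -231.0], [480.7, -218.9], [482.6, -193.4]]
[ 520.11700741 -212.27368304   98.        ]
98 [[543.9, -300.5], [541.5, -324.7], [463.9, -311.7], [467.2, -285.8]]
[ 504.11667907 -305.65712354   98.        ]
98 [[535.9, -323.0], [543.8, -299.1], [527.1, -289.7]]
98 [[553.9, -229.7], [558.1, -205.9], [544.2, -198.7]]
50 [[389.0, -387.1], [440.7, -94.2]]
tin
55 [[429.1, -8.8]]
55 [[428.4, -8.4]]
```

>>> drive_tool(targets=[0,0,-16,0,0,-0.15,-1,0,0,-16,0,0,-0.15,-1,0,0,-16,0,0,-0.15,-1,0,0,-16,0,0,-0.15,-1,0,0,-16,0,0,-0.15,-1])

```text
clock: 0.65
eef_pos: [252.4, -571.5, 285.3]
tcp_rot: [-0.0, 0.833, 0.553, 0.0]
wrist_force: [0.0, -0.3, 0.1]
opening: 1.0
```

>>> drive_tool(targets=[0,0,0,0,0,-0.15,-1,0,0,0,0,0,-0.084,-1,0,0,0,0,0,0,-1])

```text
clock: 0.95
eef_pos: [252.4, -571.6, 284.7]
tcp_rot: [-0.0, 0.765, 0.645, 0.0]
wrist_force: [0.4, -0.0, -1.3]
opening: 0.994
```

```bash
cat >> h.py <<'E'
def delta(p,yaw=None):
    s=telemetry.sense();T=tool(s)
    x=T[:3,0];print('clk',s['clock'],'pos',s['eef_pos'].round(1),'yaw',np.degrees(np.arctan2(x[1],x[0])).round(2),'tilt',T[:3,2].round(4),'F',s['wrist_force'].round(1),'M',s['torque'].round(2),'open',round(s['opening'],3))
    if p is not None: print('tool delta',(T[:3,:3].T@(np.array(p)-T[:3,3])).round(1))
E
python3 -c "
from h import *
delta([549.4,104.5,285])"
```

```text
clk 0.95 pos [ 252.4 -571.6  284.7] yaw 80.27 tilt [-1.e-04  7.e-04 -1.e+00] F [ 0.4 -0.  -1.3] M [-0.01  0.03  0.03] open 0.994
tool delta [7.166e+02 1.785e+02 2.000e-01]
```

>>> drive_tool(targets=[40,10,0,0,0,0,-1,40,10,0,0,0,0,-1,40,10,0,0,0,0,-1,40,10,0,0,0,0,-1,40,10,0,0,0,0,-1])

```text
clock: 1.45
eef_pos: [336.1, -381.4, 284.9]
tcp_rot: [-0.0, 0.766, 0.643, 0.0]
wrist_force: [0.9, -0.4, 0.0]
opening: 0.996
```

>>> drive_tool(targets=[40,10,0,0,0,0,-1,40,10,0,0,0,0,-1,40,10,0,0,0,0,-1,40,10,0,0,0,0,-1,40,10,0,0,0,0,-1])

```text
clock: 1.95
eef_pos: [419.3, -192.9, 285.0]
tcp_rot: [0.0, 0.766, 0.643, -0.0]
wrist_force: [0.4, -0.1, 0.9]
opening: 1.002
```

>>> drive_tool(targets=[40,10,0,0,0,0,-1,40,10,0,0,0,0,-1,40,10,0,0,0,0,-1,40,10,0,0,0,0,-1,0,0,0,0,0,0,-1])

```text
clock: 2.45
eef_pos: [486.7, -37.0, 285.1]
tcp_rot: [-0.001, 0.763, 0.647, 0.001]
wrist_force: [0.0, -0.9, 0.6]
opening: 1.002
```

```bash
python3 -c "
from h import *
delta([549.4,104.5,285])"
```

```text
clk 2.45 pos [486.7 -37.  285.1] yaw 80.57 tilt [ 6.0e-04  2.6e-03 -1.0e+00] F [ 0.  -0.9  0.6] M [-0.02 -0.01 -0.01] open 1.002
tool delta [149.8  38.6   0.5]
```

>>> drive_tool(targets=[35,9,0,0,0,0,-1,35,9,0,0,0,0,-1,35,9,0,0,0,0,-1,35,9,0,0,0,0,-1,0,0,0,0,0,0,-1])

```text
clock: 2.95
eef_pos: [544.9, 93.6, 284.4]
tcp_rot: [-0.002, 0.764, 0.646, 0.0]
wrist_force: [-0.6, -0.0, -0.8]
opening: 1.002
```

```bash
python3 -c "
from h import *
delta([549.4,104.5,285])
im=vision.camera('wrist');cv2.imwrite('pics/w1.png',im[:,:,::-1])"
```

```text
clk 2.95 pos [544.9  93.6 284.4] yaw 80.45 tilt [-0.0013  0.003  -1.    ] F [-0.6 -0.  -0.8] M [ 0.    0.01 -0.03] open 1.002
tool delta [11.5  2.6 -0.6]
```

View pics/w1.png

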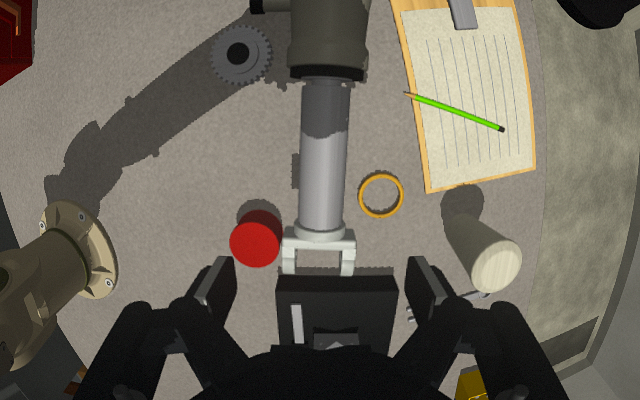

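The wrist view shows the barrel from (326,80) at the seal down to (320,232) at the collar. The fork lugs reach (290,270) and (348,270), and the pads sit on either side and below. I'll measure the barrel edges.

```bash
python3 - <<'E'
from h import *
im=cv2.imread('pics/w1.png').astype(float);T=tool(telemetry.sense())
g=cv2.GaussianBlur(im.mean(2),(0,0),1.0);gx=cv2.Sobel(g,cv2.CV_64F,1,0)
cen=[]
cam=(T@vision.get_calibration('wrist')['tool_from_camera'])[:3,3]
for v in range(90,225,9):
    a=285+np.argmax(np.abs(gx[v,285:315]));b=332+np.argmax(np.abs(gx[v,332:365]))
    A=plane('wrist',a,v,157.5,T);B=plane('wrist',b,v,157.5,T)
    print(v,a,b,A.round(1)[:2],B.round(1)[:2],np.linalg.norm(A-B).round(1));cen.append(((A+B)/2)[:2])
for v in (78,232,237): print(v,plane('wrist',322,v,157.5,T).round(1))
np.save('cen.npy',cen)
c=np.array(cen);p=np.polyfit(c[:,1],c[:,0],1);print(p,np.degrees(np.arctan(p[0])),np.abs(np.polyval(p,c[:,1])-c[:,0]).max(),np.polyval(p,104.5),np.polyval(p,122))
E
python3 -c "
import cv2;t=cv2.imread('pics/w1.png');cv2.imwrite('pics/w1c.png',cv2.resize(t[60:280,270:380],None,fx=2.7,fy=2.7,interpolation=cv2.INTER_CUBIC))"
```

```text
90 301 351 [541.7 183.9] [587.7 176.3] 46.6
99 301 350 [540.3 175.5] [585.4 167.9] 45.7
108 300 349 [537.8 167.3] [583.1 159.6] 45.9
117 300 349 [536.3 158.8] [581.7 151.2] 46.1
126 300 348 [534.8 150.4] [579.5 142.8] 45.3
135 299 348 [532.3 142.1] [578.1 134.3] 46.5
144 299 347 [530.7 133.5] [575.9 125.9] 45.8
153 299 347 [529.1 124.9] [574.5 117.2] 46.1
162 291 346 [519.8 117.6] [572.3 108.6] 53.2
171 291 346 [518.1 108.8] [570.9  99.8] 53.6
180 291 361 [516.4  99.9] [584.2  88.4] 68.9
189 297 360 [520.4  89.9] [582.   79.4] 62.5
198 297 344 [518.7  80.7] [564.9  72.8] 46.9
207 297 343 [516.8  71.3] [562.5  63.5] 46.4
216 297 342 [514.9  61.7] [560.1  54. ] 45.9
78 [562.9 191.7 157.5]
232 [537.1  39.9 157.5]
237 [536.1  34.2 157.5]
[2.05278940e-01 5.27018276e+02] 11.600462913308558 6.8559934380965615 548.4699254200079 552.0623068716645
```

View pics/w1c.png

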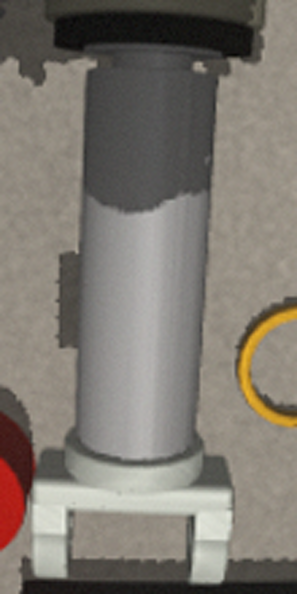

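```bash
python3 - <<'E'
from h import *
g=cv2.GaussianBlur(cv2.imread('pics/top0.png').astype(float).mean(2),(0,0),1.0);gy=cv2.Sobel(g,cv2.CV_64F,0,1)
def sub(a,i):
    d=(a[i-1]-a[i+1])/(2*(a[i-1]-2*a[i]+a[i+1])+1e-9);return i+np.clip(d,-.6,.6)
for u in range(206,262,4):
    col=np.abs(gy[:,u]);m=int(205+ (u-206)*.2+8)
    a=m-12+np.argmax(col[m-12:m-3]);b=m+4+np.argmax(col[m+4:m+14])
    A=plane('top',u,sub(col,a),157.5);B=plane('top',u,sub(col,b),157.5)
    print(u,a,b,A.round(1)[:2],B.round(1)[:2],((A+B)/2).round(1)[:2])
# scene
g=cv2.GaussianBlur(cv2.imread('pics/scene0.png').astype(float).mean(2),(0,0),1.0);gy=cv2.Sobel(g,cv2.CV_64F,0,1)
print('scene')
for u in range(382,442,5):
    col=np.abs(gy[:,u]);a=147+np.argmax(col[147:156]);b=166+np.argmax(col[166:176])
    A=plane('scene',u,sub(col,a),157.5);B=plane('scene',u,sub(col,b),157.5)
    print(u,a,b,A.round(1)[:2],B.round(1)[:2],((A+B)/2).round(1)[:2])
# reproject the wrist line in top
for p in [(564.7,180.1,157.5),(551.8,121,157.5),(537.5,57.8,157.5)]: print(proj('top',p),proj('scene',p))
E
```

```text
206 203 223 [589.1 194.1] [537.7 192.2] [563.4 193.1]
210 206 224 [580.9 183.2] [534.4 181.5] [557.7 182.3]
214 203 225 [588.6 172.8] [532.4 170.9] [560.5 171.9]
218 204 225 [586.2 162.2] [530.6 160.3] [558.4 161.2]
222 205 227 [584.2 151.5] [527.7 149.6] [556.  150.6]
226 206 228 [581.6 140.8] [525.2 139. ] [553.4 139.9]
230 207 228 [579.4 130.2] [523.4 128.4] [551.4 129.3]
234 208 229 [577.4 119.5] [521.1 117.8] [549.2 118.7]
238 209 230 [574.7 108.9] [518.2 107.2] [546.5 108. ]
242 210 231 [572.7  98.2] [516.8  96.6] [544.7  97.4]
246 211 233 [570.2  87.6] [512.1  86. ] [541.1  86.8]
250 212 229 [568.1  77. ] [522.4  75.7] [545.2  76.3]
254 212 229 [566.4  66.4] [521.7  65.2] [544.1  65.8]
258 217 230 [553.7  55.5] [519.1  54.6] [536.4  55. ]
scene
382 155 171 [520.9  67.8] [565.3  54.7] [543.1  61.2]
387 155 171 [523.1  79.3] [567.8  65.7] [545.4  72.5]
392 154 171 [524.9  90.8] [570.   76.8] [547.5  83.8]
397 154 171 [526.4 102.5] [572.4  87.9] [549.4  95.2]
402 153 171 [527.1 114.4] [574.8  99. ] [551.  106.7]
407 153 171 [529.4 125.9] [577.2 110. ] [553.3 117.9]
412 153 171 [532.1 137.2] [579.6 121.1] [555.8 129.1]
417 153 171 [534.3 148.6] [582.  132.1] [558.1 140.4]
422 154 171 [538.2 159.5] [584.3 143.2] [561.3 151.3]
427 150 171 [528.7 175.1] [586.8 154.2] [557.8 164.7]
432 149 172 [528.7 187.4] [591.1 164.6] [559.9 176. ]
437 148 173 [528.5 199.9] [596.3 174.5] [562.4 187.2]
(np.float64(210.93641394049848), np.float64(212.3804426819215)) (np.float64(434.4197374915663), np.float64(161.4300881489826))
(np.float64(233.14213053298784), np.float64(217.56752536127672)) (np.float64(408.0637041375684), np.float64(161.351787904448))
(np.float64(256.9595171122472), np.float64(223.324110944851)) (np.float64(379.8657451147091), np.float64(161.0950800877197))
```

>>> drive_tool(targets=[0,0,0,0,0,0.046,-1,10,0,15,0,0,0,-1,0,0,15,0,0,0,-1,0,0,0,0,0,0,-1])

```text
clock: 3.4
eef_pos: [545.8, 97.2, 252.1]
tcp_rot: [-0.001, 0.78, 0.626, -0.002]
wrist_force: [-0.7, 0.8, -0.5]
opening: 1.002
```

```bash
cat > w.py <<'E'
from h import *
import sys
def run(name,rows,z=157.5):
    delta([551,113,138.5])
    T=tool(telemetry.sense());im=vision.camera('wrist')[:,:,::-1];cv2.imwrite(f'pics/{name}.png',im)
    return T,im
E
python3 - <<'E'
from w import *
o=np.load('cen.npy')
T,im=run('w2',None)
cv2.imwrite('pics/w2c.png',cv2.resize(im[30:300,220:420],None,fx=2.2,fy=2.2,interpolation=cv2.INTER_CUBIC))
g=cv2.GaussianBlur(im.astype(float).mean(2),(0,0),1.0);gx=np.abs(cv2.Sobel(g,cv2.CV_64F,1,0))
for v in range(60,240,9):
    idx=[i for i in range(275,375) if gx[v,i]>40 and gx[v,i]==gx[v,i-3:i+4].max()]
    print(v,idx)
E
```

```text
clk 3.4 pos [545.8  97.2 252.1] yaw 77.54 tilt [-4.2e-03 -9.0e-04 -1.0e+00] F [-0.7  0.8 -0.5] M [0.01 0.02 0.04] open 1.002
tool delta [ 16.7   2.1 113.6]
60 [367]
69 [279, 362, 367]
78 [279, 292, 350, 362, 367]
87 [297, 355, 366]
96 [276, 281, 293, 349]
105 [294, 349]
114 [294, 348]
123 [294, 348]
132 [294, 348]
141 [294, 348]
150 [294, 301, 332, 348]
159 [294, 348]
168 [290, 297, 348]
177 [291, 297, 348]
186 [290, 297, 329, 348, 365, 370]
195 [291, 298, 329, 347, 365]
204 [296, 329, 347, 364]
213 [296, 329, 347, 364, 370]
222 [280, 296, 329, 347]
231 [283, 297, 329, 347]
```

View pics/w2c.png

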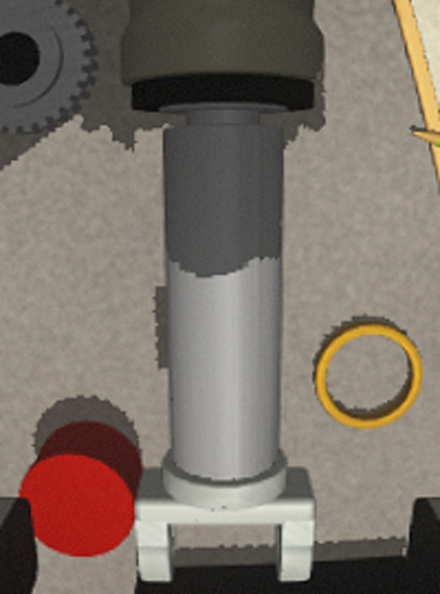

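```bash
python3 - <<'E'
from w import *
T=tool(telemetry.sense())
L=[(96,293,349),(105,294,349),(114,294,348),(132,294,348),(150,294,348),(177,297-3.0,348),(204,296,347),(222,296,347)]
c=[]
for v,a,b in L:
    A=plane('wrist',a,v,157.5,T);B=plane('wrist',b,v,157.5,T);c.append((A+B)/2);print(v,((A+B)/2).round(1)[:2],np.linalg.norm(A-B).round(1))
c=np.array(c);p=np.polyfit(c[:,1],c[:,0],1);print(np.degrees(np.arctan(p[0])),np.polyval(p,[60,104.5,122,180]))
for v in (87,248): print(plane('wrist',321,v,180,T).round(1))
delta([np.polyval(p,105),105,138.5])
E
```

```text
96 [564.5 180. ] 46.7
105 [563.3 172.5] 46.0
114 [561.2 165.1] 45.3
132 [557.9 150.1] 45.8
150 [554.5 134.9] 46.3
177 [549.3 111.5] 47.3
204 [544.3  86.9] 45.9
222 [540.6  69.8] 46.9
12.330111788709257 [538.29870922 548.02577989 551.8510324  564.52901215]
[565.9 186.3 180. ]
[536.8  55.1 180. ]
clk 3.45 pos [546.3  97.2 253.5] yaw 77.53 tilt [-2.7e-03 -7.0e-04 -1.0e+00] F [-0.7  0.4  0.4] M [-0.04  0.01  0.02] open 1.004
tool delta [  8.2   0.4 115. ]
```

>>> drive_tool(targets=[6,0.4,10,0,0,0,-1,0,0,25,0,0,0,-1,0,0,25,0,0,0,-1,0,0,25,0,0,0,-1,0,0,15,0,0,0,-1])

```text
clock: 3.95
eef_pos: [548.2, 103.6, 153.2]
tcp_rot: [-0.0, 0.78, 0.626, -0.001]
wrist_force: [-0.3, -0.2, 0.2]
opening: 1.0
```

>>> drive_tool(targets=[0,0,10,0,0,0,-1,0,0,9,0,0,0,-1,0,0,0,0,0,0,-1])

```text
clock: 4.25
eef_pos: [548.6, 103.7, 135.5]
tcp_rot: [-0.0, 0.78, 0.626, -0.0]
wrist_force: [-0.3, 0.6, 0.6]
opening: 1.001
```

```bash
python3 - <<'E'
from w import *
T,im=run('w3',None);delta([547.8,103.1,134])
E
```

```text
clk 4.25 pos [548.6 103.7 135.5] yaw 77.57 tilt [-8.e-04  1.e-04 -1.e+00] F [-0.3  0.6  0.6] M [0.02 0.01 0.  ] open 1.001
tool delta [ 9.6  0.3 -3. ]
clk 4.3 pos [549.  103.8 136.3] yaw 77.57 tilt [ 1.e-04  2.e-04 -1.e+00] F [ 0.1 -0.4  0.6] M [-0.02  0.02 -0.02] open 1.007
tool delta [-0.9 -1.   2.3]
```

View pics/w3.png

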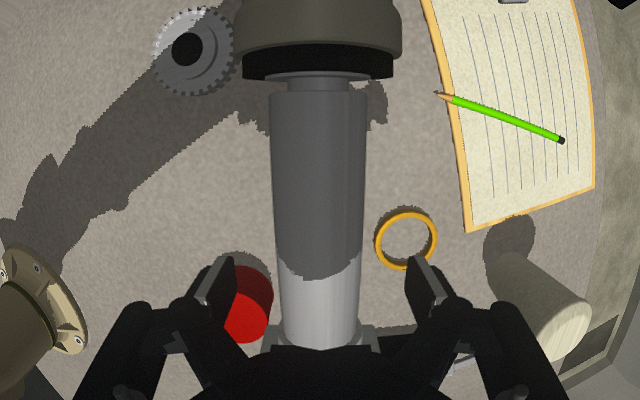

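```bash
python3 - <<'E'
from w import *
im=cv2.imread('pics/w3.png');T=tool(telemetry.sense())
g=cv2.GaussianBlur(im.astype(float).mean(2),(0,0),1.0);gx=np.abs(cv2.Sobel(g,cv2.CV_64F,1,0))
c=[]
for v in range(110,320,12):
    i=[k for k in range(262,376) if gx[v,k]>40 and gx[v,k]==gx[v,k-3:k+4].max()]
    a,b=i[0],i[-1];A=plane('wrist',a,v,157.5,T);B=plane('wrist',b,v,157.5,T);m=T[:3,:3].T@((A+B)/2-T[:3,3])
    print(v,i,m.round(1)[:2],np.linalg.norm(A-B).round(1))
E
```

```text
Traceback (most recent call last):
IndexError: list index out of range
```

```bash
python3 - <<'E'
from w import *
im=cv2.imread('pics/w3.png');T=tool(telemetry.sense())
g=cv2.GaussianBlur(im.astype(float).mean(2),(0,0),1.0);gx=np.abs(cv2.Sobel(g,cv2.CV_64F,1,0))
for v in range(110,330,12):
    a=262+np.argmax(gx[v,262:295]);b=345+np.argmax(gx[v,345:376]);A=plane('wrist',a,v,157.5,T);B=plane('wrist',b,v,157.5,T);m=T[:3,:3].T@((A+B)/2-T[:3,3])
    print(v,a,b,m.round(1)[:2],np.linalg.norm(A-B).round(1))
E
```

```text
110 268 367 [76.8 -1.8] 46.2
122 268 370 [71.1 -1.1] 47.9
134 264 366 [65.4 -3. ] 48.2
146 269 366 [59.6 -1.9] 46.2
158 270 366 [53.8 -1.6] 46.1
170 270 365 [47.8 -1.9] 46.0
182 271 365 [41.8 -1.7] 46.0
194 272 364 [35.6 -1.7] 45.6
206 272 364 [29.3 -1.7] 46.2
218 273 363 [22.9 -1.7] 45.8
230 274 363 [16.2 -1.5] 46.0
242 275 362 [ 9.3 -1.5] 45.7
254 276 362 [ 2.1 -1.3] 46.0
266 276 361 [-5.4 -1.6] 46.3
278 271 361 [-13.3  -3. ] 50.2
290 273 359 [-21.5  -3.1] 49.0
302 272 359 [-30.3  -3.4] 50.8
314 269 358 [-39.6  -4.7] 53.4
326 284 374 [-49.5   4.9] 55.6
```

>>> drive_tool(targets=[-1,-1.4,2,0,0,0,-1,0,0,0,0,0,0,0,0,0,0,0,0,0,0.2,0,0,0,0,0,0,0.6,0,0,0,0,0,0,1])

```text
clock: 4.8
eef_pos: [547.8, 103.0, 135.1]
tcp_rot: [0.0, 0.78, 0.626, 0.001]
wrist_force: [-0.6, -0.5, 4.6]
opening: 0.488
```

>>> drive_tool(targets=[0,0,0,0,0,0,1,0,0,0,0,0,0,1,0,0,0,0,0,0,1,0,0,0,0,0,0,1])

```text
clock: 5.2
eef_pos: [547.8, 103.0, 135.1]
tcp_rot: [0.0, 0.78, 0.626, 0.001]
wrist_force: [-1.3, -1.0, 4.8]
opening: 0.489
```

```bash
python3 -c "
from h import *
delta([547.8,103.1,134])"
```

```text
clk 5.2 pos [547.8 103.  135.1] yaw 77.56 tilt [ 0.0014  0.     -1.    ] F [-1.3 -1.   4.8] M [-0.18  0.28  0.01] open 0.489
tool delta [0.1 0.  1.1]
```

>>> drive_tool(targets=[0,0,-1,0,0,0,1,0,0,0,0,0,0,1])

```text
clock: 5.4
eef_pos: [547.5, 103.0, 135.2]
tcp_rot: [0.0, 0.78, 0.626, 0.0]
wrist_force: [1.5, -0.0, -0.6]
opening: 0.489
```

>>> drive_tool(targets=[0,0,-1,0,0,0,1,0,0,0,0,0,0,1])

```text
clock: 5.6
eef_pos: [546.9, 102.9, 135.7]
tcp_rot: [-0.0, 0.779, 0.626, -0.0]
wrist_force: [0.9, -0.4, -4.0]
opening: 0.493
```

```bash
python3 -c "
from h import *
delta(None)
vision.camera('wrist');im=vision.camera('wrist');cv2.imwrite('pics/w4.png',im[:,:,::-1])"
```

```text
clk 5.6 pos [546.9 102.9 135.7] yaw 77.57 tilt [-9.e-04 -0.e+00 -1.e+00] F [ 0.9 -0.4 -4. ] M [ 0.04 -0.34  0.08] open 0.493
```

View pics/w4.png

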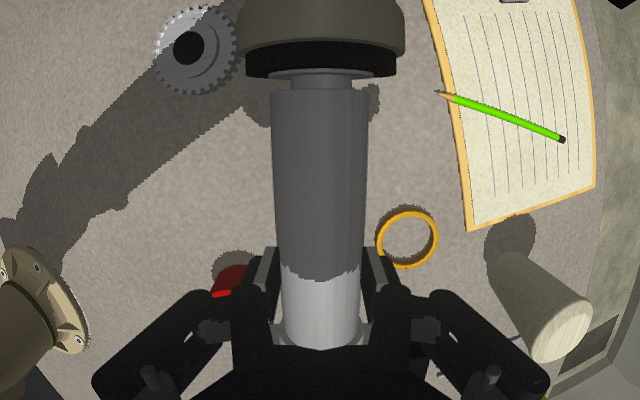

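>>> drive_tool(targets=[0,0,-1,0,0,0,1,0,0,0,0,0,0,1,-3,0,0,0,0,0,1,-3,0,0,0,0,0,1,0,0,0,0,0,0,1])

```text
clock: 6.2
eef_pos: [545.8, 96.2, 137.0]
tcp_rot: [0.0, 0.78, 0.626, -0.0]
wrist_force: [-0.2, 0.5, -6.5]
opening: 0.489
```

```bash
python3 -c "
from h import *
delta([547.8,103.0,137])"
```

```text
clk 6.2 pos [545.8  96.2 137. ] yaw 77.52 tilt [-4.e-04 -5.e-04 -1.e+00] F [-0.2  0.5 -6.5] M [0.05 0.02 0.01] open 0.489
tool delta [ 7.   0.5 -0. ]
```

>>> drive_tool(targets=[-6,0,0,0,0,0,1,-6,0,0,0,0,0,1,-6,0,0,0,0,0,1,-6,0,0,0,0,0,1,-6,0,0,0,0,0,1])

```text
clock: 6.7
eef_pos: [539.4, 67.1, 137.2]
tcp_rot: [0.0, 0.78, 0.626, 0.0]
wrist_force: [0.2, -1.1, -5.9]
opening: 0.487
```

```bash
python3 -c "
from h import *
delta([547.8,103.0,137])"
```

```text
clk 6.7 pos [539.4  67.1 137.2] yaw 77.55 tilt [ 1.e-04 -0.e+00 -1.e+00] F [ 0.2 -1.1 -5.9] M [ 0.09  0.02 -0.01] open 0.487
tool delta [36.8  0.5  0.2]
```

>>> drive_tool(targets=[-8,0,0,0,0,0,1,-8,0,0,0,0,0,1,-8,0,0,0,0,0,1,-8,0,0,0,0,0,1,-8,0,0,0,0,0,1])

```text
clock: 7.2
eef_pos: [530.7, 28.0, 137.1]
tcp_rot: [0.0, 0.78, 0.626, 0.0]
wrist_force: [0.5, 1.1, -5.7]
opening: 0.486
```

```bash
python3 -c "
from h import *
delta([547.8,103.0,137])
im=vision.camera('wrist');cv2.imwrite('pics/w5.png',im[:,:,::-1])"
```

```text
clk 7.2 pos [530.7  28.  137.1] yaw 77.56 tilt [ 0.  0. -1.] F [ 0.5  1.1 -5.7] M [ 0.13 -0.02  0.04] open 0.486
tool delta [76.9  0.5  0.1]
```

View pics/w5.png

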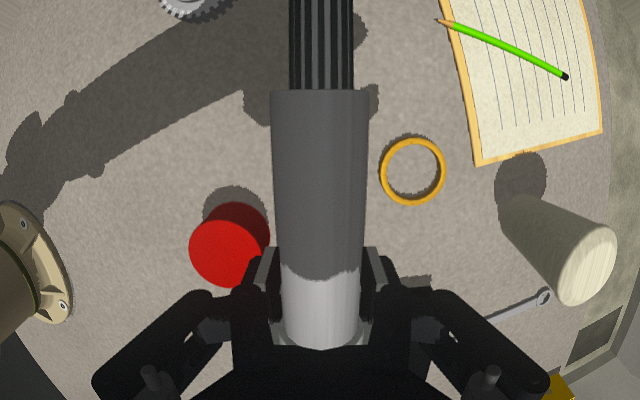

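The barrel (271–369) is concentric with the splined shaft (289–354), and the forces are only the yoke's weight. I'll carry on sliding it off.

>>> drive_tool(targets=[-8,0,0,0,0,0,1,-8,0,0,0,0,0,1,-8,0,0,0,0,0,1,-8,0,0,0,0,0,1,-8,0,0,0,0,0,1])

```text
clock: 7.75
eef_pos: [522.1, -11.0, 137.1]
tcp_rot: [-0.0, 0.78, 0.626, 0.0]
wrist_force: [0.0, -1.0, -5.4]
opening: 0.486
```

>>> drive_tool(targets=[-8,0,0,0,0,0,1,-8,0,0,0,0,0,1,-8,0,0,0,0,0,1,-8,0,0,0,0,0,1,0,0,0,0,0,0,1])

```text
clock: 8.25
eef_pos: [515.1, -43.3, 137.0]
tcp_rot: [0.0, 0.78, 0.626, -0.0]
wrist_force: [-0.2, -0.4, -6.6]
opening: 0.491
```

```bash
python3 -c "
from h import *
delta([547.8,103.0,137])
im=vision.camera('wrist');cv2.imwrite('pics/w6.png',im[:,:,::-1])
im=vision.camera('scene');cv2.imwrite('pics/s6.png',im[:,:,::-1])"
```

```text
clk 8.25 pos [515.1 -43.3 137. ] yaw 77.45 tilt [-3.e-04 -7.e-04 -1.e+00] F [-0.2 -0.4 -6.6] M [ 0.09 -0.05 -0.  ] open 0.491
tool delta [ 1.499e+02  1.000e-01 -1.000e-01]
```

View pics/w6.png

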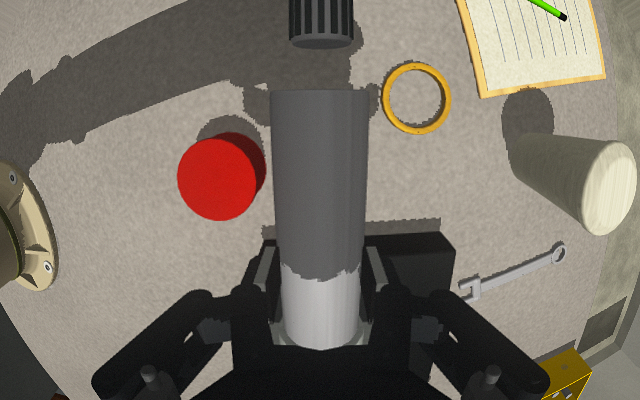

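View pics/s6.png

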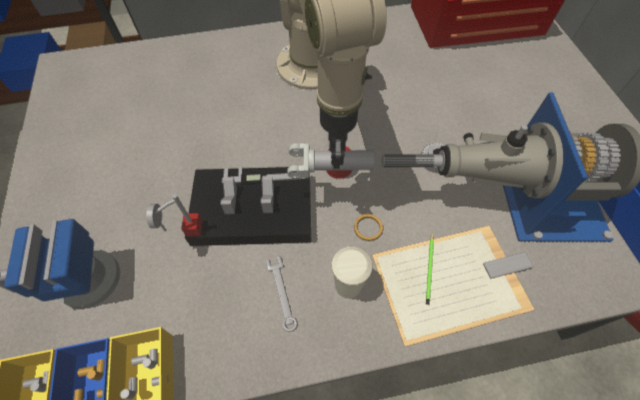

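The wrist view shows the yoke clear of the shaft: the shaft end is at row 45 and the barrel's open end at row 90, with no tilt. Now I'll measure the plate and block pose precisely from the first pictures.

```bash
python3 - <<'E'
from h import *
t=cv2.imread('pics/top0.png').astype(float);g=cv2.GaussianBlur(t.mean(2),(0,0),.8)
def cross(arr,thr):
    for i in range(len(arr)-1):
        if (arr[i]-thr)*(arr[i+1]-thr)<0: return i+(thr-arr[i])/(arr[i+1]-arr[i])
P=[]
for u in range(320,412,4):
    c=cross(g[255:290,u],85); 
    if c: P.append(plane('top',u,255+c,50))
P=np.array(P);p=np.polyfit(P[:,1],P[:,0],1);r=P[:,0]-np.polyval(p,P[:,1]);k=abs(r)<1.5;p=np.polyfit(P[k,1],P[k,0],1)
print('bottom edge',np.degrees(np.arctan(p[0])),abs(r).max(),k.sum(),p)
Q=[]
for v in range(230,276,4):
    c=cross(g[v,405:445],85)
    if c: Q.append(plane('top',405+c,v,50))
Q=np.array(Q);q=np.polyfit(Q[:,0],Q[:,1],1);r=Q[:,1]-np.polyval(q,Q[:,0]);print('right edge',-np.degrees(np.arctan(q[0])),abs(r).max(),q)
y0=(np.polyval(q,0)+0);A=np.array([[1,-p[0]],[-q[0],1]]);corner=np.linalg.solve(A,[p[1],q[1]]);print('corner -x-y',corner)
for a in (np.arctan(p[0]),):
    X=np.array([np.cos(a),-np.sin(a)]);Y=np.array([np.sin(a),np.cos(a)]);print('centre from corner',corner+100*X+150*Y)
# blocks lands
s=cv2.imread('pics/scene0.png').astype(float)
def blocks(img,n,x0,x1,y0,y1,thr):
    m=(img.min(2)>thr).astype(np.uint8);z=np.zeros_like(m);z[y0:y1,x0:x1]=m[y0:y1,x0:x1]
    k,l,st,ce=cv2.connectedComponentsWithStats(z)
    for i in range(1,k):
        if st[i,4]>12: print(n,st[i],ce[i].round(1),plane(n,*ce[i],98).round(1))
blocks(t,'top',345,405,215,258,150)
blocks(t,'top',345,405,215,258,70)
E
```

```text
bottom edge 7.623142173604161 32.86216244427254 5 [1.33839608e-01 4.73284039e+02]
right edge 10.295163414961044 0.3834352099083276 [-1.81643599e-01 -3.15400114e+02]
corner -x-y [ 420.8399261  -391.84299311]
centre from corner [ 539.85464089 -256.43436094]
top [356 219   8   4  25] [359.7 220.6] [ 552.3 -217.6   98. ]
top [390 225   8   5  28] [393.5 227. ] [ 536.  -310.3   98. ]
top [352 242   8   5  27] [355.6 243.8] [ 488.5 -206.5   98. ]
top [386 249   8   4  29] [389.6 250.4] [ 471.8 -299.4   98. ]
top [345 252  10   6  51] [349.5 254.5] [ 459.4 -190.2   98. ]
top [362 255  10   3  26] [366.  256.2] [ 455.4 -235.2   98. ]
top [350 217  16  31 310] [357.5 232.2] [ 520.3 -211.8   98. ]
top [384 224  16  31 328] [391.  238.9] [ 503.3 -303.4   98. ]
top [345 250  12   8  82] [350. 254.] [ 460.8 -191.6   98. ]
top [360 253  14   5  61] [366.1 255.3] [ 457.8 -235.4   98. ]
top [377 255  17   3  29] [383.6 256.5] [ 455.2 -283.    98. ]
```

```bash
python3 - <<'E'
from h import *
s=telemetry.sense();T=tool(s)
im=cv2.imread('pics/w6.png').astype(float);g=cv2.GaussianBlur(im.mean(2),(0,0),1);
for u in (310,320,330):
    d=np.abs(np.diff(g[75:105,u]));v=75.5+d.argmax();p=plane('wrist',u,v,T[2,3]+22.4+22,T);print(v,(T[:3,:3].T@(p-T[:3,3])).round(1))
gx=np.abs(cv2.Sobel(g,cv2.CV_64F,1,0))
for v in range(100,330,20):
    a=262+np.argmax(gx[v,262:300]);b=345+np.argmax(gx[v,345:376]);A=plane('wrist',a,v,T[2,3]+22.4,T);B=plane('wrist',b,v,T[2,3]+22.4,T);m=T[:3,:3].T@((A+B)/2-T[:3,3])
    print(v,a,b,m.round(1)[:2],np.linalg.norm(A-B).round(1))
E
```

```text
89.5 [ 85.3  -4.5 -44.4]
89.5 [ 85.3  -0.6 -44.4]
89.5 [ 85.3   3.3 -44.4]
100 269 375 [81.6  0.3] 49.0
120 269 369 [72.1 -1.1] 46.5
140 270 368 [62.7 -1.1] 46.1
160 265 367 [53.  -2.6] 48.7
180 264 367 [43.2 -2.9] 50.0
200 273 366 [32.9 -0.9] 46.0
220 274 365 [22.3 -0.9] 46.0
240 263 364 [11.  -4.2] 52.6
260 280 361 [-0.9 -0.4] 43.3
280 281 359 [-13.8  -0.7] 43.2
300 281 359 [-27.8  -0.8] 44.9
320 280 361 [-43.3  -0.5] 48.8
```

>>> drive_tool(targets=[-20,0,0,0,0,-0.022,1,-25,0,0,0,0,-0.022,1,-25,0,0,0,0,0,1,-25,0,0,0,0,0,1,-15,0,0,0,0,0,1])

```text
clock: 8.85
eef_pos: [494.7, -151.4, 137.1]
tcp_rot: [0.0, 0.766, 0.643, -0.0]
wrist_force: [0.2, -0.0, -6.5]
opening: 0.489
```

```bash
python3 -c "
from h import *
delta([509.1,-275.5,137])"
```

```text
clk 8.85 pos [ 494.7 -151.4  137.1] yaw 80.01 tilt [-1.e-04 -4.e-04 -1.e+00] F [ 0.2 -0.  -6.5] M [ 0.11  0.01 -0.01] open 0.489
tool delta [-1.198e+02  3.570e+01  1.000e-01]
```

>>> drive_tool(targets=[-25,9,0,0,0,0,1,-25,9,0,0,0,0,1,-25,9,0,0,0,0,1,-25,6,0,0,0,0,1,-15,3,0,0,0,0,1])

```text
clock: 9.35
eef_pos: [510.8, -270.8, 136.8]
tcp_rot: [-0.0, 0.766, 0.643, -0.0]
wrist_force: [-0.6, 1.0, -6.1]
opening: 0.486
```

>>> drive_tool(targets=[0,0,0,0,0,0,1,0,0,0,0,0,0,1])

```text
clock: 9.55
eef_pos: [511.0, -267.9, 136.9]
tcp_rot: [-0.001, 0.765, 0.644, 0.0]
wrist_force: [0.6, 0.7, -5.9]
opening: 0.491
```

```bash
python3 -c "
from h import *
delta([509.1,-275.5,137])
for n in ('wrist','top','scene'):
    im=vision.camera(n);cv2.imwrite('pics/%s7.png'%n,im[:,:,::-1])"
```

```text
clk 9.55 pos [ 511.  -267.9  136.9] yaw 80.13 tilt [-1.0e-04  1.4e-03 -1.0e+00] F [ 0.6  0.7 -5.9] M [0.15 0.01 0.  ] open 0.491
tool delta [-7.8 -0.5 -0.1]
```

View pics/wrist7.png

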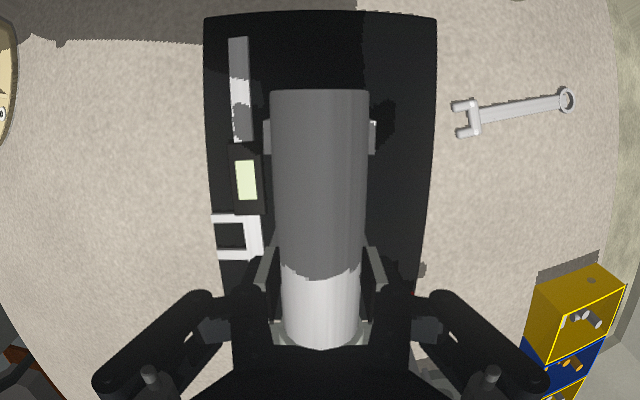

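View pics/scene7.png

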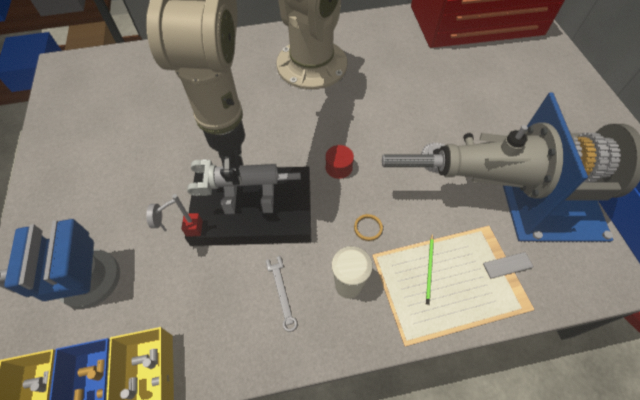

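The wrist view shows the front V-block's ends sticking out evenly either side of the barrel, at columns 263 and 376 and rows 118–155. I'll measure them in the tool frame.

```bash
python3 - <<'E'
from h import *
im=cv2.imread('pics/wrist7.png')
cv2.imwrite('pics/w7c.png',cv2.resize(im[80:200,220:420],None,fx=4,fy=4,interpolation=cv2.INTER_CUBIC))
E
```

```text
(no output)
```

View pics/w7c.png

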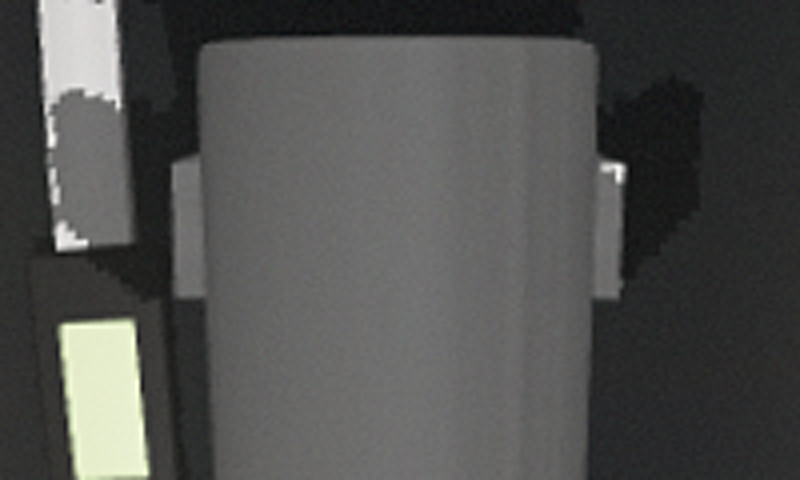

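```bash
python3 - <<'E'
from h import *
T=tool(telemetry.sense())
m=[]
for x,y in [(172,165),(172,298),(626,162),(621,298)]:
    p=plane('wrist',x/4-.4+220,y/4-.4+80,98,T);q=T[:3,:3].T@(p-T[:3,3]);print(p.round(1),q.round(1));m.append(p)
m=np.array(m);print('block centre',m.mean(0).round(1))
X=m[2:].mean(0)-m[:2].mean(0);print('V angle',np.degrees(np.arctan2(-X[1],X[0])))
print('seat est',(m.mean(0)-47*np.array([.1736,.985,0])).round(1))
print((T[:3,:3].T@(np.array([512.15,-258.45,102.5])-T[:3,3])).round(1))
# barrel open end in tool
print((T[:3,:3].T@(plane('wrist',320,80+38/4-.4,T[2,3]+44.4,T)-T[:3,3])).round(1))
E
```

```text
[ 484.4 -193.6   98. ] [ 68.  -38.9  39.3]
[ 479.7 -215.9   98. ] [ 45.3 -39.7  39.3]
[ 558.9 -206.1   98. ] [68.4 36.7 39.3]
[ 554.9 -228.9   98. ] [45.2 36.5 39.3]
block centre [ 519.5 -211.1   98. ]
V angle 9.667826806040646
seat est [ 511.3 -257.4   98. ]
[ 8.9 -0.6 34.7]
[ 85.4  -0.6 -44.3]
```

>>> drive_tool(targets=[-8,-0.5,0,0,0,0,1,0,0,0,0,0,0,1,0,0,12,0,0,0,1,0,0,12,0,0,0,1,0,0,6,0,0,0,1])

```text
clock: 10.2
eef_pos: [507.8, -276.2, 104.8]
tcp_rot: [-0.001, 0.765, 0.643, -0.0]
wrist_force: [-0.2, -0.2, -6.4]
opening: 0.483
```

>>> drive_tool(targets=[0,0,0,0,0,0,1,0,0,0,0,0,0,1])

```text
clock: 10.4
eef_pos: [508.8, -276.7, 106.8]
tcp_rot: [-0.0, 0.765, 0.643, 0.0]
wrist_force: [0.4, -0.3, -5.1]
opening: 0.482
```

```bash
python3 - <<'E'
from h import *
delta([509.1,-275.5,80.1])
T=tool(telemetry.sense())
im=vision.camera('wrist')[:,:,::-1];cv2.imwrite('pics/w8.png',im)
cv2.imwrite('pics/w8c.png',cv2.resize(im[80:230,210:430],None,fx=3.5,fy=3.5,interpolation=cv2.INTER_CUBIC))
E
```

```text
clk 10.4 pos [ 508.8 -276.7  106.8] yaw 80.1 tilt [-4.e-04  6.e-04 -1.e+00] F [ 0.4 -0.3 -5.1] M [ 0.14 -0.01  0.05] open 0.482
tool delta [ 1.2  0.1 26.7]
```

View pics/w8c.png

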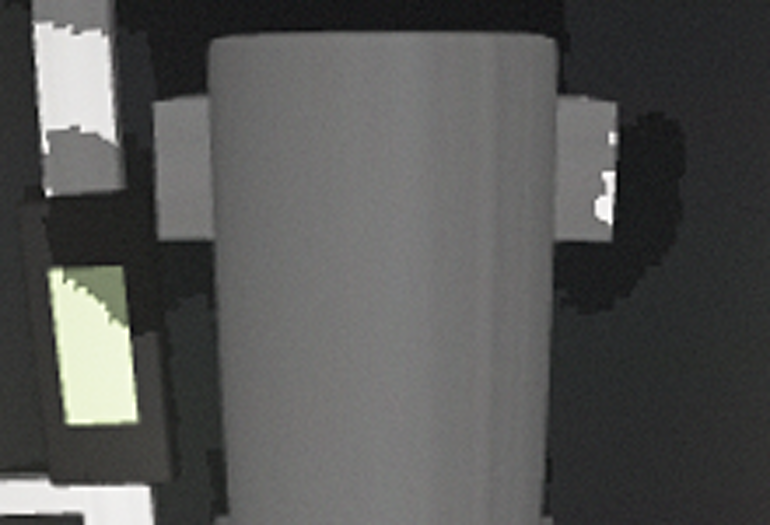

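```bash
python3 - <<'E'
from h import *
T=tool(telemetry.sense())
f=3.5
def W(x,y,z): p=plane('wrist',(x+.5)/f-.5+210,(y+.5)/f-.5+80,z,T);return T[:3,:3].T@(p-T[:3,3])
b=np.array([W(155,103,98),W(157,241,98),W(616,103,98),W(612,241,98)]);print(b.round(1),b.mean(0))
za=T[2,3]+22.4
for y in (150,200,300):
  l={150:(211,556),200:(213,553),300:(219,550)}[y]
  print((W(l[0],y,za)+W(l[1],y,za))/2, W(l[1],y,za)[1]-W(l[0],y,za)[1])
print(W(380,33,za+22))
E
```

```text
[[ 76.9 -38.2   9.3]
 [ 53.9 -38.7   9.3]
 [ 76.8  36.6   9.3]
 [ 53.8  36.7   9.3]] [65.35136017 -0.87465151  9.29020579]
[ 70.97078594  -0.99462113 -22.3903006 ] 45.90210125947323
[ 64.19938272  -1.07277587 -22.39128419] 45.58420155644437
[ 50.41276622  -0.88873526 -22.39317173] 45.262264074139466
[ 85.44500587  -1.27406096 -44.38834927]
```

>>> drive_tool(targets=[1,0,8,0,0,0,1,0,0,8,0,0,0,1,0,0,4,0,0,0,1,0,0,1.5,0,0,0,1,0,0,0,0,0,0,1])

```text
clock: 10.95
eef_pos: [508.8, -275.8, 85.2]
tcp_rot: [-0.0, 0.766, 0.643, -0.0]
wrist_force: [-0.8, 0.0, -5.7]
opening: 0.487
```

```bash
python3 -c "
from h import *
delta([509.1,-275.5,80.1])"
```

```text
clk 10.95 pos [ 508.8 -275.8   85.2] yaw 80.09 tilt [-6.e-04  5.e-04 -1.e+00] F [-0.8  0.  -5.7] M [ 0.1  -0.    0.02] open 0.487
tool delta [0.3 0.2 5.1]
```

>>> drive_tool(targets=[0,0,1,0,0,0,1,0,0,1,0,0,0,1,0,0,1,0,0,0,1,0,0,0,0,0,0,1])

```text
clock: 11.35
eef_pos: [509.0, -275.9, 82.6]
tcp_rot: [-0.0, 0.766, 0.643, 0.0]
wrist_force: [0.2, 0.2, -6.4]
opening: 0.488
```

>>> drive_tool(targets=[0,0,0.5,0,0,0,1,0,0,0.5,0,0,0,1,0,0,0,0,0,0,1])

```text
clock: 11.65
eef_pos: [509.0, -275.8, 81.8]
tcp_rot: [-0.0, 0.766, 0.643, 0.0]
wrist_force: [-1.6, 0.6, -3.0]
opening: 0.49
```

>>> drive_tool(targets=[0,0,0.5,0,0,0,1,0,0,0,0,0,0,1])

```text
clock: 11.85
eef_pos: [509.1, -275.7, 81.3]
tcp_rot: [-0.0, 0.765, 0.643, 0.0]
wrist_force: [-2.3, 2.1, -0.6]
opening: 0.49
```

```bash
python3 -c "
from h import *
delta([509.1,-275.5,80.1])"
```

```text
clk 11.85 pos [ 509.1 -275.7   81.3] yaw 80.1 tilt [ 0.e+00  2.e-04 -1.e+00] F [-2.3  2.1 -0.6] M [ 0.46  0.49 -0.03] open 0.49
tool delta [ 0.2 -0.   1.2]
```

>>> drive_tool(targets=[0,-0.4,0.5,0,0,0,1,0,0,0,0,0,0,1])

```text
clock: 12.05
eef_pos: [508.9, -275.7, 81.0]
tcp_rot: [0.0, 0.766, 0.643, 0.0]
wrist_force: [-2.3, 2.2, 0.9]
opening: 0.487
```

```bash
python3 -c "
from h import *
delta([509.1,-275.5,80.1])
im=vision.camera('wrist')[:,:,::-1];cv2.imwrite('pics/w9.png',im)"
```

```text
clk 12.05 pos [ 508.9 -275.7   81. ] yaw 80.09 tilt [ 5.e-04 -1.e-04 -1.e+00] F [-2.3  2.2  0.9] M [ 0.49  0.47 -0.04] open 0.487
tool delta [0.3 0.2 0.9]
```

View pics/w9.png

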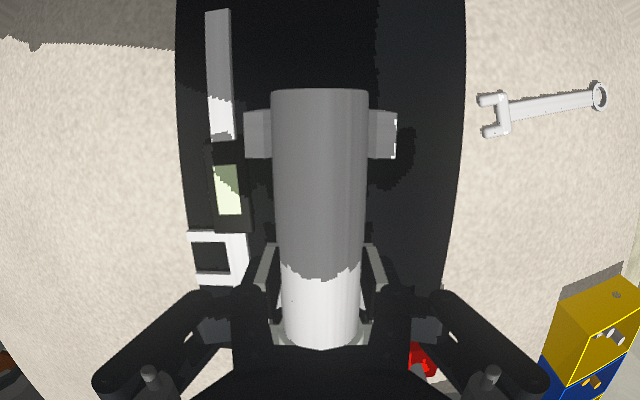

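>>> drive_tool(targets=[0,-0.4,0.4,0,0,0,1,0,0,0,0,0,0,1])

```text
clock: 12.3
eef_pos: [508.8, -275.8, 80.8]
tcp_rot: [0.001, 0.766, 0.643, 0.0]
wrist_force: [-2.9, 2.4, 4.1]
opening: 0.486
```

```bash
python3 - <<'E'
from h import *
delta([509.1,-275.5,80.1])
T=tool(telemetry.sense())
print(proj('wrist',T[:3,3],T))
def W(u,v,z): p=plane('wrist',u,v,z,T);return T[:3,:3].T@(p-T[:3,3])
im=cv2.imread('pics/w9.png').astype(float);g=cv2.GaussianBlur(im.mean(2),(0,0),.8)
for u in (250,260,380,390):
    d=np.abs(np.diff(g[95:170,u]));i=np.argsort(d)[::-1][:6];print(u,sorted(95.5+i))
for u in (310,330):
    d=np.abs(np.diff(g[75:100,u]));print('end',75.5+d.argmax(),W(u,75.5+d.argmax(),T[2,3]+44.4).round(1))
print(W(244,110,98).round(1),W(396,158,98).round(1))
E
```

```text
clk 12.3 pos [ 508.8 -275.8   80.8] yaw 80.09 tilt [ 1.2e-03 -4.0e-04 -1.0e+00] F [-2.9  2.4  4.1] M [ 0.59  0.41 -0.17] open 0.486
tool delta [0.4 0.3 0.7]
(np.float64(321.22399008277387), np.float64(240.5381987859094))
250 [np.float64(109.5), np.float64(110.5), np.float64(111.5), np.float64(156.5), np.float64(157.5), np.float64(158.5)]
260 [np.float64(108.5), np.float64(109.5), np.float64(110.5), np.float64(156.5), np.float64(157.5), np.float64(158.5)]
380 [np.float64(108.5), np.float64(109.5), np.float64(110.5), np.float64(156.5), np.float64(157.5), np.float64(158.5)]
390 [np.float64(110.5), np.float64(111.5), np.float64(112.5), np.float64(157.5), np.float64(158.5), np.float64(159.5)]
end 87.5 [ 86.1  -4.4 -44.4]
end 87.5 [ 86.1   3.3 -44.4]
[ 77.3 -37.5 -17.3] [ 53.2  37.3 -17.2]
```

The yoke is seated (the contact force is slightly more than its weight) and centred to within 0.2 mm. Releasing it now.

>>> drive_tool(targets=[0,0,0,0,0,0,0.05,0,0,0,0,0,0,-0.1,0,0,0,0,0,0,-0.3,0,0,0,0,0,0,-0.6,0,0,0,0,0,0,-1])

```text
clock: 12.8
eef_pos: [508.3, -276.0, 80.1]
tcp_rot: [0.0, 0.766, 0.643, 0.0]
wrist_force: [-0.5, 0.5, 0.3]
opening: 0.945
```

>>> drive_tool(targets=[0,0,0,0,0,0,-1,0,0,0,0,0,0,-1,0,0,0,0,0,0,-1,0,0,0,0,0,0,-1])

```text
clock: 13.2
eef_pos: [508.3, -275.7, 80.2]
tcp_rot: [0.0, 0.766, 0.643, 0.0]
wrist_force: [-0.2, -0.0, 0.3]
opening: 1.002
```

```bash
python3 -c "
from h import *
delta([509.1,-275.5,80.1])
im=vision.camera('wrist')[:,:,::-1];cv2.imwrite('pics/w10.png',im)"
```

```text
clk 13.2 pos [ 508.3 -275.7   80.2] yaw 80.09 tilt [ 1.e-04  1.e-04 -1.e+00] F [-0.2 -0.   0.3] M [ 0.06  0.01 -0.01] open 1.002
tool delta [0.4 0.8 0.1]
```

View pics/w10.png

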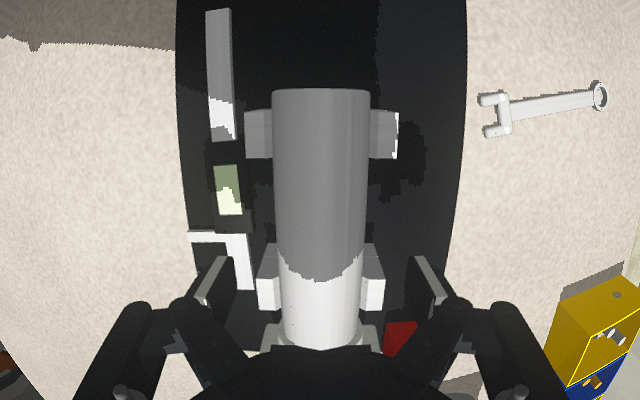

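The barrel lies in both blocks (rows 110–158 and 280–310) and the fingers are clear on both sides. I'll retreat straight up.

>>> drive_tool(targets=[0,0,-10,0,0,0,-1,0,0,-25,0,0,0,-1,0,0,-35,0,0,0,-1,0,0,-35,0,0,0,-1,0,0,-35,0,0,0,-1])

```text
clock: 13.75
eef_pos: [508.2, -275.6, 222.5]
tcp_rot: [0.0, 0.765, 0.643, 0.0]
wrist_force: [0.5, -0.6, 0.3]
opening: 1.0
```

>>> drive_tool(targets=[0,0,-35,0,0,0,-1,-20,0,-15,0,0,0,-1,-20,0,0,0,0,0,-1,0,0,0,0,0,0,-1,0,0,0,0,0,0,-1])

```text
clock: 14.25
eef_pos: [501.2, -315.0, 270.4]
tcp_rot: [-0.0, 0.766, 0.643, 0.0]
wrist_force: [0.5, 0.6, -0.6]
opening: 1.002
```

```bash
python3 - <<'E'
from h import *
delta(None)
im=vision.camera('wrist')[:,:,::-1];cv2.imwrite('pics/w11.png',im)
im=vision.camera('scene')[:,:,::-1];cv2.imwrite('pics/s11.png',im)
cv2.imwrite('pics/s11c.png',cv2.resize(im[130:250,140:330],None,fx=4,fy=4,interpolation=cv2.INTER_CUBIC))
E
```

```text
clk 14.25 pos [ 501.2 -315.   270.4] yaw 80.05 tilt [-0.e+00  6.e-04 -1.e+00] F [ 0.5  0.6 -0.6] M [-0.01 -0.08  0.01] open 1.002
```

View pics/w11.png

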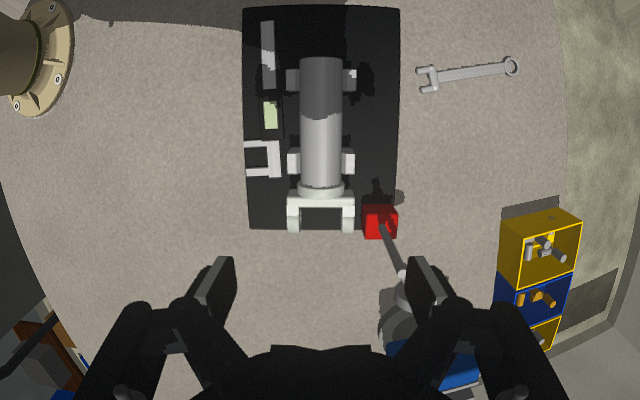

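View pics/s11c.png

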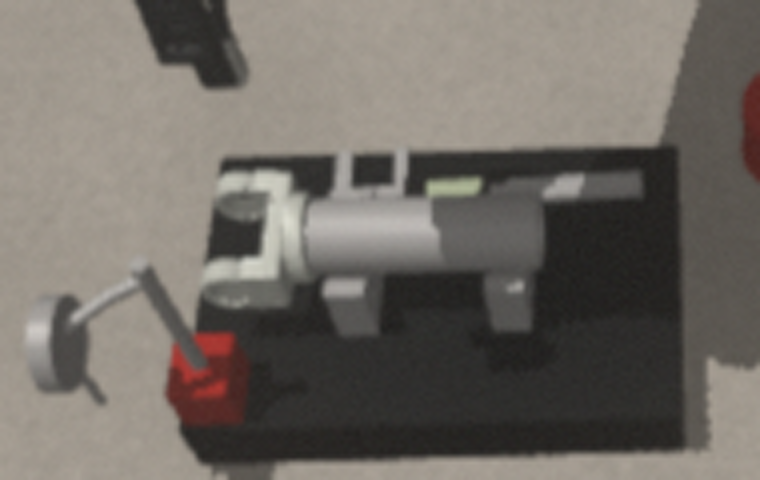

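View pics/s11.png

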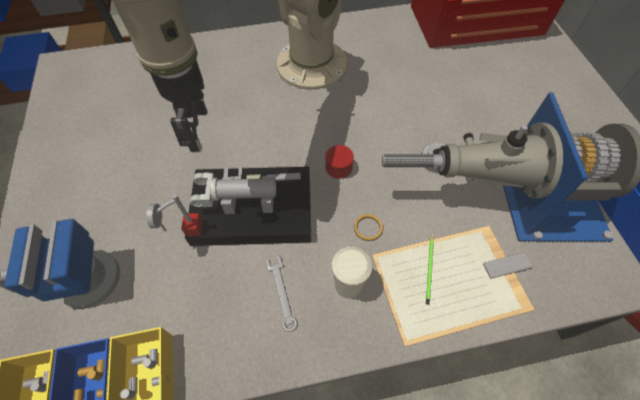

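The wrist view shows the barrel straight in both blocks (rows 68–92 and 147–175) with its open end at row 57. The dial and caliper haven't moved. One last check of the centring.

```bash
python3 - <<'E'
from h import *
T=tool(telemetry.sense());im=cv2.imread('pics/w11.png').astype(float);g=cv2.GaussianBlur(im.mean(2),(0,0),.7)
W=lambda u,v,z:(T[:3,:3].T@(plane('wrist',u,v,z,T)-T[:3,3])).round(1)
pk=lambda a,lo:[lo+.5+i for i in range(1,len(a)-2) if abs(a[i+1]-a[i])>9 and abs(a[i+1]-a[i])==np.abs(np.diff(a))[max(0,i-3):i+4].max()]
for u in (293,350): r=pk(g[60:185,u],60);print(u,[(v,W(u,v,98)[0]) for v in r])
for u in (320,): r=pk(g[50:200,u],50);print(u,[(v,W(u,v,125)[0]) for v in r])
for v in (80,160):
    r=pk(g[v,280:365],280);print(v,[(u,W(u,v,98)[1],W(u,v,102.5)[1]) for u in r])
E
```

```text
293 [(68.5, np.float64(116.4)), (90.5, np.float64(92.1)), (146.5, np.float64(30.3)), (153.5, np.float64(22.5)), (173.5, np.float64(-0.4))]
350 [(69.5, np.float64(115.3)), (74.5, np.float64(109.8)), (90.5, np.float64(92.1)), (147.5, np.float64(29.2)), (153.5, np.float64(22.4)), (173.5, np.float64(-0.4))]
320 [(56.5, np.float64(125.5)), (119.5, np.float64(61.7)), (189.5, np.float64(-11.3))]
80 [(285.5, np.float64(-37.8), np.float64(-37.3)), (355.5, np.float64(37.3), np.float64(36.8))]
160 [(286.5, np.float64(-38.3), np.float64(-37.7)), (295.5, np.float64(-28.2), np.float64(-27.8)), (345.5, np.float64(27.5), np.float64(27.2)), (354.5, np.float64(37.6), np.float64(37.1))]
```

```bash
python3 -c "
from rig import order
print(order.sign_off())"
```

```text
the job is handed in; nothing more can be done
None
```

The slip yoke is off the splined shaft and lying in both V-blocks, released. I handed the job in at about 14.4 s on the robot clock.

- **Removal:** I gripped the barrel about 17 mm to the fork side of its middle and lifted it about 2 mm to take its weight. I then slid it about 150 mm straight along the shaft axis. The wrist readings along the way showed about 6 N down (its weight) and about 1 N sideways.
- **Placing:** I turned it about 2.5° to line up with the V, with the fork towards -y. I lowered it in small steps until it seated with about 10 N of contact, opened the gripper and backed straight up.
- **Last checks:** In the wrist view, the middle of the barrel is within about 0.5 mm of the midpoint between the blocks, and it lies straight in both. The force on the tool after release was about zero. The caliper, dial, tin, synchro ring, wrench, tumbler and pencil look unmoved in the pictures. The gear is mostly hidden in the last view; nothing touched it.
- **Disagreement:** My first hand-picked estimate put the shaft direction at 9.8° instead of about 12.3°, because I read a shadow as the barrel's edge. I corrected it before gripping. While it was seating, 2–3 N of sideways force remained, and it went away on release.

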